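# Put the twelve-well spot plate away in the rack

### The job

Take the larger porcelain spot plate, the one with twelve wells, out of the grey plastic draining tray and stand it on edge in the middle slot of the steel rack, resting on the slot's bottom and more or less centred along it. It is porcelain: set it down, do not let it fall. Leave the smaller six-well plate standing where it is.

Things in the scene. Friction and masses are not known exactly. Their poses are not given: they have to be found in the camera images.
- plate12: The plate to move: white porcelain slab 10 mm thick (x), 110 mm wide (y), 100 mm tall (z), 0.2 to 0.35 kg, twelve shallow round wells (4 by 3) on its +x face. It starts upright on its 110 mm edge in one slot of the draining tray. Origin: centre of its underside; its upper edge is at z = 100 mm in its own frame. Either face may look either way in the rack.
- plate6: Bystander of the same make: white porcelain slab 10 mm thick (x), 80 mm wide (y), 70 mm tall (z), six wells (3 by 2), standing upright in the other slot of the draining tray. Origin: centre of its underside.
- rack: Fixed rack of folded steel sheet, base 170 (x) by 140 (y) mm, origin at the centre of its underside. Three empty parallel slots along its y, 120 mm long, open-ended, at x = -50, 0, +50 mm; the middle one is at x = 0. Each is 14 mm wide, floor at z = 6 mm, walls upright to z = 35 mm, then flared to a mouth about 34 mm wide at z = 47 mm, the rack's top; the ridges between slots are closed.
- drainer: Fixed grey plastic draining tray, 190 (x) by 150 (y) mm, rim 14 mm high, origin at the centre of its underside, floor at z = 6 mm. Two parallel slots along its y at x = -45 and +45 mm, 14 mm wide, between ribs 100 mm long, tops at z = 34 mm; each holds one plate, up to 15 mm off-centre along y. Tray and rack stand left and right on the bench, either way round.
Not all that is in view belongs to the job. What is shaped like the plate12 but purple is not meant.

How it is judged:
At the end, for the whole second after the job is handed in: The twelve-well plate stands released and at rest in the rack's middle slot: within 12 mm of its centre line, 25 mm of centre along it, 8 mm of its floor, 15 degrees of upright, 11 degrees of the slot's direction. The six-well plate stands in the tray within 20 mm of its start (x of plate12 in the frame of rack between -0.012 and 0.012 m and y of plate12 in the frame of rack between -0.025 and 0.025 m and z of plate12 in the frame of rack between 0 and 0.014 m and angle between plate12's own z axis and vertical below 0.26 rad and angle between the x axis of plate12 and the x axis of rack, either way round below 0.2 rad and linear speed of plate12 below 0.02 m/s and distance of plate6 from where it was at the start of the episode below 0.02 m and angle between plate6's own z axis and vertical below 0.35 rad); the robot touches nothing.
It fails at once if The twelve-well plate is let fall: it moves faster than 0.6 m/s with no finger on it (a free fall of about 18 mm) (linear speed of plate12 above 0.6 m/s and contact force between the fingers and plate12 below 0.05 N).
It fails at once if The six-well plate is lifted, knocked over or shifted by more than 30 mm (distance of plate6 from where it was at the start of the episode above 0.03 m or angle between plate6's own z axis and vertical above 0.5 rad).
It also fails if it takes over 42 s, if anything falls off the work surface, if the arm or the gripper's body presses on something with over 40 N, if the wrist force passes 120 N, or if a joint passes its speed limit or range.

### The arm

A 6-joint arm with a two-finger parallel gripper is mounted at the origin on the work surface. World frame = base frame: x ahead of the robot, y to its left, z up, the work surface at z = 0. Lengths are in m, angles in rad, forces in N, time in s.
With the tool pointing down it reaches from about 0.35 to 0.85 m from the base axis. Payload 8.1 kg.
Tool frame: the origin (TCP) lies between the finger pads; the fingertips stand 11 mm ahead of it and the grasp point (between the pads) lies 8 mm behind it (robot.tips_ahead is the distance from the TCP to the fingertips, in m); z points along the fingers, y is the line along which they close (so a half turn about z gives the same grasp; the last joint's range is limited). The gripper opens to 93 mm and grips with 3 to 60 N. Pads are 15 mm wide; open, the fingers measure 128 mm over their backs; the gripper's body (75 mm by 188 mm) begins 65 mm behind the grasp point.
Start: joints at [1.187, 0.13, 1.488, -0, 1.523, -0.085], TCP at [0.177, 0.573, 0.23] pointing down, gripper open.
Joint ranges: [-2.96, 2.96], [-0.89, 2.26], [0.02, 2.5], [-1.34, 4.48], [0, 2.73], [-2.66, 2.66]. Speed limits (rad/s): [2.39, 2.39, 2.79, 3.14, 3.14, 3.14].

### API

Orientations are given as a rotation vector (axis times angle).
In Python, from plant import robot gives the robot as it stands. The module is installed in compiled form; this text tells all that it offers.
- The arm moves only by the tool move_arm, never from a script. Its argument "deltas" is one flat list of numbers, 7 for each row, row after row: the shift along the tool's x, y, z in m, then the turn, a rotation vector about the tool's x, y, z in rad, then the opening, from 0 (shut) to 1 (fully open). A call has 1 to 12 rows; each row is the pose to reach, as a shift and turn from the pose commanded when the call began, along the tool's axes at that moment; what a row does not reach only later rows make up. A row lasts 1/8 s, in which the tool goes at most 62.5 mm and 10.7 degrees, less where a joint would pass 70% of its speed; a pose out of reach is approached as far as the arm can. A call with a gripper value outside its range is refused whole. The fingers move at their own pace and stop on an object; "squeeze" is the grip in N (left out, the last holds). Time passes only in rows, so rows that repeat a pose let the fingers close. It gives the time, the measured TCP pose, the force, the opening and the grip force at its end, in the units of the state.
- robot.read_state(): the state, without advancing time (a new reading comes with each control period).
- robot.read_camera(name): name is "scene" or "top" or "wrist"; returns (picture, depth): 400x640x3 uint8, red, green, blue; 400x640 float32, m along the optical axis (not along the pixel's ray), 0 where there is no reading.
- robot.camera_model(name): a dict with "K" (3x3 intrinsics, pixels), "k1" (the pictures are not rectified: a ray, as slopes to the right and down, at radius r is drawn at 1 + k1 r^2 times it, then the intrinsics apply), "R" (3x3) and "t" (3): a world point X has camera coordinates R X + t; the wrist camera has in their place "tool_from_camera" (4x4, takes a point from camera to tool coordinates, whose origin is the TCP and whose axes are the flange's). Camera axes: x right, y down, z forward; pixel columns grow to the right and rows downward; lengths in m; the calibration is good to about 2 mm. A picture is of the moment at which its call begins: read the wrist's pose just before it. camera_model takes no time and is no camera call.
- robot.close_job(): hands the job in; it is judged then, once.
Trained networks look in the newest picture that a camera, given by its name, has taken for a name from the list of things; names that differ only in an ending like _2 or _b are one class to them, and where a whole thing is asked for, a point or a joint stands for the part that bears it (a point fixed in the world has none). Each returns a list of dicts, best first, with "confidence" (0 to 1); they miss things now and then, are a little off and sometimes report something else, mostly with a low value. They report only what shows in the picture. A call takes as long as a camera call. They do not tell look-alikes from the thing itself.
- robot.recognise(camera, label): "uv" ([column, row] in pixels, amid what is visible of it).
The state is a dict: "t": time; "q": joint angles; "dq": joint speeds; "joint_torque": joint torques, N m; "tool_pos": TCP position; "orientation": TCP orientation; "force": force on the tool from outside, world axes, zero at the start; "wrist_torque": the same for the moment, N m; "opening": finger opening in m; "gripper_force": force on a finger pad.
Only numpy, scipy, OpenCV 4.12 (cv2) and the standard library are available. Lean on these libraries where they do the work, as an engineer would, in place of code of your own. Each camera call takes 0.05 s, during which the arm holds its last target. There are 200 camera calls.

## Working session

There is one attempt and no reset: what is moved stays moved. The work goes in short steps, Python scripts to look and compute and a tool call to move; the robot and the scene stay as the last step left them, time stands still between calls to the robot, and variables do not carry over. Pictures are saved under pics/ and viewed, at most 10 in all, crops included, and the job is handed in when it is done.

Besides the shell and the picture viewer there is one more tool, called after "Emit:" as name(argument=value, ...) on one line, values as JSON. move_arm: Moves the arm, as the interface text tells. Its arguments: {"type":"object","properties":{"deltas":{"type":"array","items":{"type":"number"}},"squeeze":{"type":"number"}},"required":["deltas"]}

```bash
mkdir -p pics; cat > h.py <<'E'
import numpy as np, cv2
from scipy.spatial.transform import Rotation as Rn
from plant import robot
def cloud(cam, st=None):
    st=robot.read_state(); img,d=robot.read_camera(cam); m=robot.camera_model(cam)
    K=np.array(m["K"]); h,w=d.shape
    u,v=np.meshgrid(np.arange(w),np.arange(h))
    dist=np.array([m["k1"],0,0,0,0.])
    n=cv2.undistortPoints(np.stack([u,v],-1).reshape(-1,1,2).astype(float),K,dist).reshape(h,w,2)
    P=np.dstack([n[...,0]*d,n[...,1]*d,d])
    if "R" in m: P=(P-np.array(m["t"]))@np.array(m["R"])
    else:
        T=np.array(m["tool_from_camera"]); P=P@T[:3,:3].T+T[:3,3]
        P=P@Rn.from_rotvec(st["orientation"]).as_matrix().T+st["tool_pos"]
    P[d==0]=np.nan
    return img,P
E
python3 - <<'E'
from h import *
for c in ["scene","top"]:
    img,P=cloud(c); np.savez(c,img=img,P=P)
    cv2.imwrite(f"pics/{c}.png",img[...,::-1])
    for l in ["plate12","plate6","rack","drainer"]:
        for r in robot.recognise(c,l):
            u,v=np.round(r["uv"]).astype(int); print(c,l,u,v,round(r["confidence"],2),np.round(P[v,u],3))
print(robot.read_state())
E
```

```text
scene plate12 418 200 0.82 [0.316 0.268 0.045]
scene plate12 459 261 0.7 [0.464 0.423 0.082]
scene plate12 345 263 0.57 [0.578 0.265 0.058]
scene plate12 357 223 0.55 [0.495 0.23  0.077]
scene plate6 418 200 0.82 [0.316 0.268 0.045]
scene plate6 459 261 0.7 [0.464 0.423 0.082]
scene plate6 345 263 0.57 [0.578 0.265 0.058]
scene plate6 357 223 0.55 [0.495 0.23  0.077]
scene rack 206 174 0.96 [ 0.562 -0.178  0.042]
scene drainer 338 275 0.85 [0.59  0.259 0.03 ]
top plate12 261 183 0.87 [0.488 0.219 0.08 ]
top plate12 168 204 0.85 [0.45  0.416 0.071]
top plate12 243 273 0.81 [0.304 0.269 0.005]
top plate12 246 145 0.66 [0.575 0.253 0.075]
top plate6 261 183 0.87 [0.488 0.219 0.08 ]
top plate6 168 204 0.85 [0.45  0.416 0.071]
top plate6 243 273 0.81 [0.304 0.269 0.005]
top plate6 246 145 0.66 [0.575 0.253 0.075]
top rack 461 169 0.78 [ 0.518 -0.21   0.047]
top drainer 264 170 0.57 [0.538 0.225 0.006]
{'t': 0.5, 'q': array([ 1.18659331e+00,  1.30428804e-01,  1.48823223e+00, -3.40752913e-06,
        1.52298858e+00, -8.53806655e-02]), 'dq': array([-0.00040209, -0.00165301, -0.0015463 ,  0.00041021,  0.00087437,
        0.00036327]), 'joint_torque': array([-3.64291100e-04, -5.59174454e+01, -4.91570342e+01,  7.66181806e-02,
        2.42968951e-02, -3.97925788e-06]), 'tool_pos': array([0.17660247, 0.57341186, 0.22960028]), 'orientation': array([-4.67642854e-01, -3.10658206e+00,  8.82618416e-05]), 'force': array([-0.34419839,  0.08499171,  0.29759442]), 'wrist_torque': array([-0.00875107,  0.01640865,  0.01723865]), 'gripper_force': 0.0, 'opening': 0.09305845836925215}
```

View pics/scene.png

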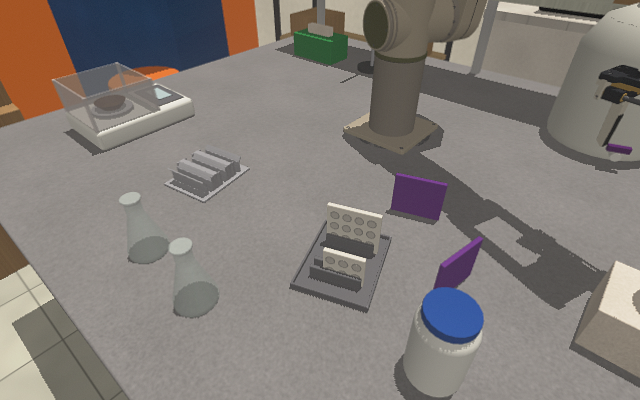

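View pics/top.png

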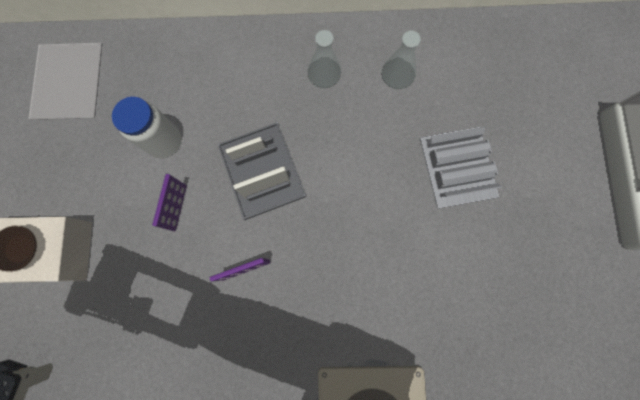

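The scene view shows the tray with the 12-well plate at (353,228) and the 6-well plate at (344,262). The purple look-alikes are at (418,197) and (458,265), and the rack is at (207,172). In the top view plate12's top edge is at (261,182), plate6's at (245,147) and the rack at (461,168), with its slots running roughly horizontal.

```bash
cat > m.py <<'E'
from h import *
def rect(P,lo,hi,c,r,name):
    m=(P[...,2]>lo)&(P[...,2]<hi)&(np.hypot(P[...,0]-c[0],P[...,1]-c[1])<r)
    p=P[m]
    if len(p)<8: print(name,"n",len(p)); return
    (cx,cy),(w,h),a=cv2.minAreaRect((p[:,:2]*1000).astype(np.float32))
    b=cv2.boxPoints(((cx,cy),(w,h),a)); e=b[1]-b[0] if np.hypot(*(b[1]-b[0]))>np.hypot(*(b[2]-b[1])) else b[2]-b[1]
    print(name,"n",len(p),"c",np.round([cx,cy],1),"size",np.round([w,h],1),"long dir deg",round(np.degrees(np.arctan2(e[1],e[0]))%180,2),"zmed",np.round(np.median(p[:,2]),4),"mean",np.round(p[:,:2].mean(0)*1000,1))
E
python3 - <<'E'
from m import *
for c in ["scene","top"]:
    P=np.load(c+".npz")["P"]; print(c)
    rect(P,.09,.125,(.49,.22),.08,"p12"); rect(P,.06,.09,(.575,.25),.06,"p6")
    rect(P,.04,.06,(.53,-.20),.13,"rack top"); rect(P,.003,.06,(.53,-.20),.13,"rack all")
    rect(P,.008,.03,(.53,.23),.13,"tray")
    p=P[(abs(P[...,0]-.5)<.15)&(abs(P[...,1])<.08)]; print("table",np.round(np.nanpercentile(p[:,2],[5,50,95]),4))
E
```

```text
scene
p12 n 516 c [494.  219.8] size [ 13.  109.8] long dir deg 110.18 zmed 0.1015 mean [496.1 222.2]
p6 n 420 c [575.5 260. ] size [11.8 79.5] long dir deg 109.95 zmed 0.0724 mean [577.2 261.8]
rack top n 785 c [ 534.7 -219.9] size [141. 123.] long dir deg 9.83 zmed 0.0454 mean [ 531.9 -217.1]
rack all n 2640 c [ 535.5 -218.9] size [170.  141.6] long dir deg 9.48 zmed 0.0303 mean [ 545.3 -204. ]
tray n 1607 c [536.9 232. ] size [193.6 150.5] long dir deg 19.96 zmed 0.0139 mean [560.9 243.6]
table [-0.0021 -0.0005  0.0012]
top
p12 n 361 c [493.6 218. ] size [ 11.  109.6] long dir deg 109.21 zmed 0.1055 mean [492.6 217.3]
p6 n 257 c [574.9 257.5] size [10.4 79.1] long dir deg 109.65 zmed 0.075 mean [573.5 256.9]
rack top n 1897 c [ 535.6 -221.6] size [140.3 121.3] long dir deg 9.24 zmed 0.0462 mean [ 535.5 -220.6]
rack all n 4822 c [ 534.7 -203. ] size [253.5 243.9] long dir deg 74.97 zmed 0.0352 mean [ 528.3 -214.6]
tray n 1301 c [537.5 230.8] size [191.2 150.2] long dir deg 19.96 zmed 0.0134 mean [537.6 230.4]
table [-0.002   0.0003  0.0027]
```

```bash
cat > d.py <<'E'
from h import *
def delta(pos,ydeg):
    """tool-frame shift and turn to reach pos (m), pointing down, tool y along ydeg (mod 180)"""
    s=robot.read_state(); R=Rn.from_rotvec(s["orientation"]).as_matrix()
    best=None
    for k in (0,180):
        a=np.radians(ydeg+k); y=np.array([np.cos(a),np.sin(a),0]); z=np.array([0,0,-1.]); x=np.cross(y,z)
        rv=Rn.from_matrix(R.T@np.column_stack([x,y,z])).as_rotvec()
        if best is None or np.linalg.norm(rv)<np.linalg.norm(best): best=rv
    print("shift",np.round(R.T@(np.array(pos)-s["tool_pos"]),4),"turn",np.round(best,4),"t",round(s["t"],2),"q6",round(s["q"][5],2))
E
python3 -c "
from d import *
delta([.494,.2185,.20],20)"
```

```text
shift [-0.4078 -0.2457  0.0296] turn [-1.000e-04  0.000e+00  9.229e-01] t 0.5 q6 -0.09
```

Emit:
move_arm(deltas=[-0.408,-0.246,0.03,0,0,0.923,1,-0.408,-0.246,0.03,0,0,0.923,1,-0.408,-0.246,0.03,0,0,0.923,1,-0.408,-0.246,0.03,0,0,0.923,1,-0.408,-0.246,0.03,0,0,0.923,1,-0.408,-0.246,0.03,0,0,0.923,1,-0.408,-0.246,0.03,0,0,0.923,1,-0.408,-0.246,0.03,0,0,0.923,1,-0.408,-0.246,0.03,0,0,0.923,1,-0.408,-0.246,0.03,0,0,0.923,1,-0.408,-0.246,0.03,0,0,0.923,1])

```text
t: 1.88
tool_pos: [0.4935, 0.2193, 0.1998]
orientation: [-1.8, -2.575, -0.001]
force: [-0.2, 0.0, 0.1]
opening: 0.0932
gripper_force: 0.0
```

```bash
python3 - <<'E'
from m import *; from d import delta
img,P=cloud("wrist"); cv2.imwrite("pics/w1.png",img[...,::-1])
rect(P,.09,.125,(.49,.22),.08,"p12"); rect(P,.06,.09,(.575,.25),.06,"p6")
for lo in (.05,.06,.07,.08,.09): rect(P,lo,lo+.01,(.49,.22),.045,f"p12 z{lo}")
delta([.494,.2185,.073],20)
E
```

```text
p12 n 1565 c [494.3 220.3] size [ 10.2 109.7] long dir deg 109.9 zmed 0.1059 mean [492.7 223.8]
p6 n 1311 c [574.8 260.5] size [10.7 79.3] long dir deg 109.91 zmed 0.0756 mean [572.7 261.9]
p12 z0.05 n 0
p12 z0.06 n 0
p12 z0.07 n 0
p12 z0.08 n 5
p12 z0.09 n 15 c [492.3 240.4] size [ 0.1 23.7] long dir deg 110.49 zmed 0.0917 mean [493.7 236.9]
shift [-0.001   0.0002  0.1268] turn [ 0.0002 -0.0002  0.0017] t 1.93 q6 -0.03
```

View pics/w1.png

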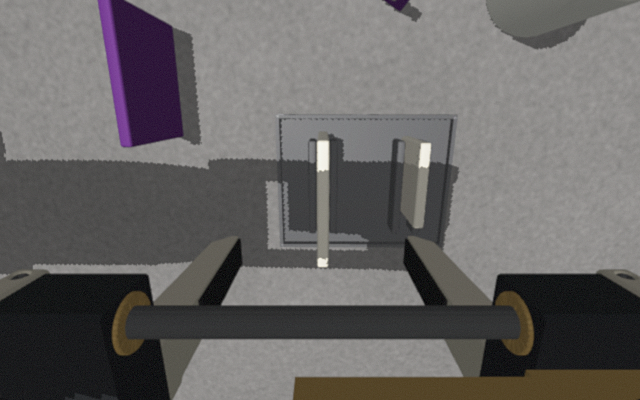

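The wrist view shows plate12's edge at (322,200), centred between the fingers and in line with them, with plate6 at (415,185) clear of them. I'll go down and grip.

Emit:
move_arm(deltas=[0,0.001,0.05,0,0,0,1,0,0.001,0.1,0,0,0,1,0,0.001,0.127,0,0,0,1,0,0.001,0.127,0,0,0,1,0,0.001,0.127,0,0,0,0,0,0.001,0.127,0,0,0,0,0,0.001,0.127,0,0,0,0,0,0.001,0.127,0,0,0,0,0,0.001,0.127,0,0,0,0,0,0.001,0.127,0,0,0,0,0,0.001,0.127,0,0,0,0,0,0.001,0.127,0,0,0,0], squeeze=25)

```text
t: 3.42
tool_pos: [0.495, 0.2185, 0.0726]
orientation: [-1.802, -2.573, 0.0]
force: [-0.3, 0.2, -0.7]
opening: 0.0171
gripper_force: 0.0
```

Emit:
move_arm(deltas=[0,0,0,0,0,0,0,0,0,0,0,0,0,0,0,0,0,0,0,0,0,0,0,0,0,0,0,0], squeeze=25)

```text
t: 3.92
tool_pos: [0.495, 0.2185, 0.0726]
orientation: [-1.802, -2.573, 0.0]
force: [0.8, 0.3, -0.4]
opening: 0.01
gripper_force: 25.0
```

Gripped: the opening is 10 mm at 25 N. Lifting.

Emit:
move_arm(deltas=[0,0,-0.01,0,0,0,0,0,0,-0.03,0,0,0,0,0,0,-0.06,0,0,0,0,0,0,-0.09,0,0,0,0,0,0,-0.12,0,0,0,0,0,0,-0.12,0,0,0,0])

```text
t: 4.68
tool_pos: [0.4968, 0.2192, 0.1959]
orientation: [1.8, 2.571, 0.007]
force: [0.3, -0.8, -3.3]
opening: 0.0101
gripper_force: 25.0
```

```bash
python3 - <<'E'
from m import *; from d import delta
img,P=cloud("wrist"); cv2.imwrite("pics/w2.png",img[...,::-1])
s=robot.read_state(); print(s["tool_pos"],s["force"],s["opening"])
# plate points in tool frame
T=Rn.from_rotvec(s["orientation"]).as_matrix(); Q=(P-s["tool_pos"])@T
m=(abs(Q[...,1])<.03)&(abs(Q[...,0])<.08)&(Q[...,2]>-.045)&(Q[...,2]<.10)
q=Q[m]; print(len(q),np.round(np.percentile(q,[1,50,99],axis=0),4))
delta([.5352,-.2205,.20],9.4)
E
```

```text
[0.49573443 0.21878477 0.19357869] [-0.20536136 -0.11916807 -3.20518608] 0.00945170074790439
6860 [[-0.0422 -0.0173 -0.0428]
 [ 0.0101  0.0014 -0.0352]
 [ 0.0565  0.0205  0.0338]]
shift [-0.4263 -0.1131 -0.0067] turn [ 2.500e-03 -1.000e-04  1.849e-01] t 4.72 q6 -0.03
```

View pics/w2.png

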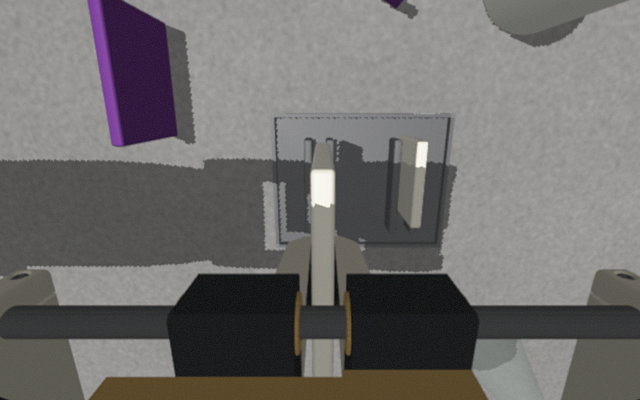

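The wrist view shows the plate held upright between the fingers at (322,190), the slot at (322,150) empty, and plate6 undisturbed at (413,185). Moving over the rack.

Emit:
move_arm(deltas=[-0.05,-0.013,-0.007,0,0,0.02,0,-0.1,-0.027,-0.007,0,0,0.045,0,-0.15,-0.04,-0.007,0,0,0.065,0,-0.2,-0.053,-0.007,0,0,0.09,0,-0.25,-0.066,-0.007,0,0,0.11,0,-0.3,-0.08,-0.007,0,0,0.13,0,-0.35,-0.093,-0.007,0,0,0.155,0,-0.4,-0.106,-0.007,0,0,0.175,0,-0.426,-0.113,-0.007,0,0,0.185,0,-0.426,-0.113,-0.007,0,0,0.185,0,-0.426,-0.113,-0.007,0,0,0.185,0])

```text
t: 6.1
tool_pos: [0.5338, -0.2195, 0.1979]
orientation: [-2.03, -2.394, 0.0]
force: [0.7, -0.1, -2.6]
opening: 0.0095
gripper_force: 25.0
```

```bash
cat > c.py <<'E'
from m import *; from d import delta
s=robot.read_state(); z=s["tool_pos"][2]; zb=z-.067; print(s["tool_pos"],s["orientation"],s["force"])
for c in ["scene","wrist"]:
    img,P=cloud(c); print(c); cv2.imwrite(f"pics/c_{c}.png",img[...,::-1]); np.savez("c_"+c,P=P)
    R=Rn.from_rotvec(s["orientation"]).as_matrix()
    Q=(P-s["tool_pos"])@R
    rect(P,.04,.055,(.535,-.22),.1,"rack top"); rect(P,.003,.055,(.535,-.22),.12,"rack all")
    m=(abs(Q[...,1])<.012)&(abs(Q[...,0])<.075)&(Q[...,2]>-.05)&(Q[...,2]<.09)
    for a,b in ((-.04,-.02),(-.02,0),(0,.02),(.02,.04),(.04,.06),(.055,.08)):
        k=m&(Q[...,2]>a)&(Q[...,2]<b)
        if k.sum()>5: print("tool z",a,k.sum(),"x",np.round(np.percentile(Q[k][:,0],[1,99]),4),"y",np.round(np.percentile(Q[k][:,1],[2,50,98]),4))
    if m.sum(): print("zmax",np.round(np.percentile(Q[m][:,2],[.5,99.5]),4))
    # long direction of plate in world
    k=m&(Q[...,2]<.05)
    rect(P,z-.05,z+.045,(s["tool_pos"][0],s["tool_pos"][1]),.001,"x") if 0 else None
delta([.5352,-.2205,z],9.4)
E
python3 c.py
```

```text
[ 0.53375104 -0.21945012  0.19791181] [-2.03009472e+00 -2.39374174e+00  3.33882523e-04] [ 0.68024578 -0.12471663 -2.59302516]
scene
rack top n 788 c [ 534.7 -219.2] size [140.6 122.6] long dir deg 9.77 zmed 0.0455 mean [ 531.1 -217.5]
rack all n 2659 c [ 529.1 -237.4] size [196.1 182.1] long dir deg 12.51 zmed 0.0302 mean [ 545.3 -203.8]
tool z -0.04 223 x [-0.0507  0.0577] y [-0.0102  0.0037  0.0103]
tool z -0.02 215 x [-0.0496  0.058 ] y [-0.002   0.0046  0.0105]
tool z 0 229 x [-0.0508  0.0574] y [-0.0029  0.0046  0.0093]
tool z 0.02 259 x [-0.0513  0.0579] y [-0.0016  0.0043  0.0064]
tool z 0.04 244 x [-0.049   0.0578] y [-0.0021  0.0044  0.0064]
tool z 0.055 135 x [-0.0492  0.0579] y [-0.0009  0.0042  0.006 ]
zmax [-0.0484  0.0654]
wrist
rack top n 8029 c [ 535.2 -220.1] size [140.1 120.2] long dir deg 9.4 zmed 0.0463 mean [ 534.4 -213.2]
rack all n 16314 c [ 525.6 -221.4] size [189.7 139.5] long dir deg 9.47 zmed 0.0397 mean [ 533.2 -208.3]
tool z -0.04 4784 x [-0.0426  0.0568] y [-0.0088  0.0005  0.0093]
tool z -0.02 570 x [0.0083 0.0569] y [-0.0117 -0.001   0.0116]
tool z 0 237 x [0.0096 0.0569] y [-0.0115 -0.0001  0.0115]
tool z 0.02 69 x [0.0553 0.057 ] y [-0.0038  0.0004  0.0053]
tool z 0.04 54 x [0.0551 0.057 ] y [-0.004   0.0007  0.0053]
tool z 0.055 24 x [0.0554 0.057 ] y [-0.004   0.0004  0.0048]
zmax [-0.0492  0.0515]
shift [-0.0015  0.0007  0.0009] turn [-0.001  -0.0011  0.0012] t 6.2 q6 -0.64
```

View pics/c_scene.png

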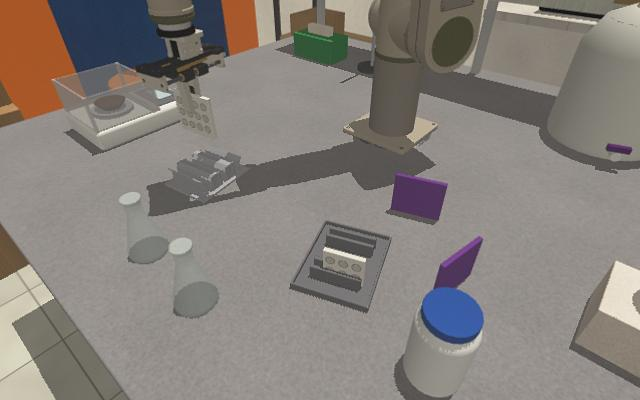

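View pics/c_wrist.png

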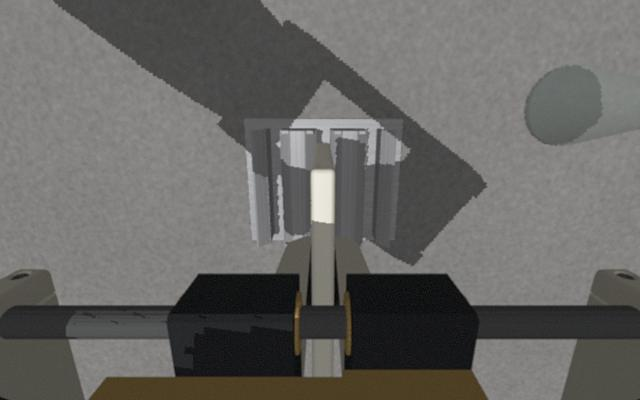

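The scene view shows plate12 hanging upright above the rack at (197,112), well-face clear. The wrist view shows it above the middle slot at (322,150), parallel to the walls. Lowering it into the slot with small corrections.

Emit:
move_arm(deltas=[-0.003,0.001,0.02,0,0,0.001,0,-0.003,0.001,0.045,0,0,0.001,0,-0.003,0.001,0.065,0,0,0.001,0,-0.003,0.001,0.08,0,0,0.001,0,-0.003,0.001,0.09,0,0,0.001,0,-0.003,0.001,0.1,0,0,0.001,0,-0.003,0.001,0.11,0,0,0.001,0,-0.003,0.001,0.115,0,0,0.001,0,-0.003,0.001,0.115,0,0,0.001,0])

```text
t: 7.32
tool_pos: [0.5358, -0.2231, 0.0843]
orientation: [-2.033, -2.394, 0.0]
force: [-0.6, 0.3, -3.0]
opening: 0.01
gripper_force: 25.0
```

```bash
python3 c.py
```

```text
[ 0.53582959 -0.22311217  0.08430628] [-2.03293066e+00 -2.39444597e+00  1.69617811e-04] [-0.61586924  0.2671936  -3.00837089]
scene
rack top n 691 c [ 534.4 -219.9] size [140.6 123.3] long dir deg 9.13 zmed 0.0457 mean [ 541.  -206.5]
rack all n 2320 c [ 534.8 -219.6] size [170.2 142.6] long dir deg 9.48 zmed 0.0282 mean [ 552.5 -196.6]
tool z -0.04 182 x [-0.0487  0.0571] y [-0.0081  0.0036  0.0097]
tool z -0.02 168 x [-0.0505  0.0576] y [-0.0031  0.0046  0.0102]
tool z 0 176 x [-0.0517  0.0575] y [-0.0026  0.0044  0.0096]
tool z 0.02 211 x [-0.0515  0.0605] y [-0.0028  0.0043  0.0068]
tool z 0.04 134 x [-0.0512  0.0636] y [-0.0115  0.004   0.01  ]
tool z 0.055 81 x [0.05   0.0735] y [-0.0107 -0.0056  0.0112]
zmax [-0.0484  0.085 ]
wrist
rack top n 14556 c [ 533.1 -207.7] size [140.8  95. ] long dir deg 9.41 zmed 0.0463 mean [ 531.4 -198.9]
rack all n 29524 c [ 533.8 -212.7] size [170.5 124.4] long dir deg 9.3 zmed 0.0398 mean [ 531. -196.]
tool z -0.04 4774 x [-0.043   0.0563] y [-0.0088  0.0004  0.0093]
tool z -0.02 567 x [0.008  0.0565] y [-0.0116 -0.0006  0.0117]
tool z 0 241 x [0.0093 0.0565] y [-0.0116 -0.0002  0.0116]
tool z 0.02 104 x [0.0545 0.0628] y [-0.0117  0.0009  0.0118]
tool z 0.04 1439 x [-0.0037  0.063 ] y [-0.0118 -0.0074  0.0118]
tool z 0.055 861 x [0.0432 0.0726] y [-0.0112 -0.0011  0.0112]
zmax [-0.049   0.0843]
shift [ 0.003  -0.0006  0.0007] turn [ 0.0005  0.0003 -0.0011] t 7.42 q6 -0.65
```

No contact yet, and the bottom of the plate is between the walls at about 18 mm. Lowering slowly to the floor.

Emit:
move_arm(deltas=[0,0,0.004,0,0,0,0,0,0,0.007,0,0,0,0,0,0,0.009,0,0,0,0,0,0,0.01,0,0,0,0,0,0,0.011,0,0,0,0,0,0,0.011,0,0,0,0])

```text
t: 8.18
tool_pos: [0.536, -0.2232, 0.0736]
orientation: [-2.033, -2.395, 0.0]
force: [0.1, -0.1, -3.3]
opening: 0.01
gripper_force: 25.0
```

Emit:
move_arm(deltas=[0,0,0.001,0,0,0,0,0,0,0.0015,0,0,0,0,0,0,0.002,0,0,0,0,0,0,0.002,0,0,0,0])

```text
t: 8.68
tool_pos: [0.5362, -0.2233, 0.0726]
orientation: [2.033, 2.395, 0.0]
force: [-2.6, 1.7, 5.6]
opening: 0.01
gripper_force: 25.0
```

The force has changed sign (-3.3 to +5.6 N) at the expected height, so the plate is on the slot floor. Opening gently, then retreating.

Emit:
move_arm(deltas=[0,0,0,0,0,0,0.15,0,0,0,0,0,0,0.3,0,0,0,0,0,0,0.5,0,0,0,0,0,0,0.6,0,0,0,0,0,0,0.6,0,0,0,0,0,0,0.6], squeeze=5)

```text
t: 9.43
tool_pos: [0.536, -0.2232, 0.0716]
orientation: [-2.033, -2.395, 0.0]
force: [0.3, -0.0, 0.7]
opening: 0.0548
gripper_force: 0.0
```

Emit:
move_arm(deltas=[0,0,-0.02,0,0,0,0.6,0,0,-0.06,0,0,0,0.6,0,0,-0.11,0,0,0,0.6,0,0,-0.14,0,0,0,0.6,0,0,-0.14,0,0,0,0.6,0,0,-0.14,0,0,0,0.6])

```text
t: 10.18
tool_pos: [0.5357, -0.2231, 0.2114]
orientation: [-2.033, -2.395, 0.0]
force: [-0.5, -0.2, -1.1]
opening: 0.0555
gripper_force: 0.0
```

```bash
python3 - <<'E'
from m import *
img,P=cloud("scene"); cv2.imwrite("pics/end.png",cv2.resize(img[100:320,120:440,::-1],None,fx=2,fy=2))
rect(P,.09,.125,(.535,-.22),.09,"p12 top"); rect(P,.06,.075,(.535,-.22),.09,"p12 mid"); rect(P,.06,.09,(.575,.25),.06,"p6")
img,P=cloud("wrist"); rect(P,.095,.125,(.535,-.22),.09,"wrist p12 top")
E
```

```text
p12 top n 255 c [ 537.  -220.2] size [ 13.4 110.6] long dir deg 99.69 zmed 0.1012 mean [ 537.8 -216.2]
p12 mid n 159 c [ 539.4 -219. ] size [ 11.1 110.4] long dir deg 103.42 zmed 0.0669 mean [ 538.6 -213.1]
p6 n 425 c [575.7 260.3] size [12.3 79. ] long dir deg 108.69 zmed 0.0724 mean [577.3 261.6]
wrist p12 top n 1465 c [ 536.5 -221.3] size [ 10.  109.7] long dir deg 99.23 zmed 0.1058 mean [ 535.8 -218.3]
```

View pics/end.png

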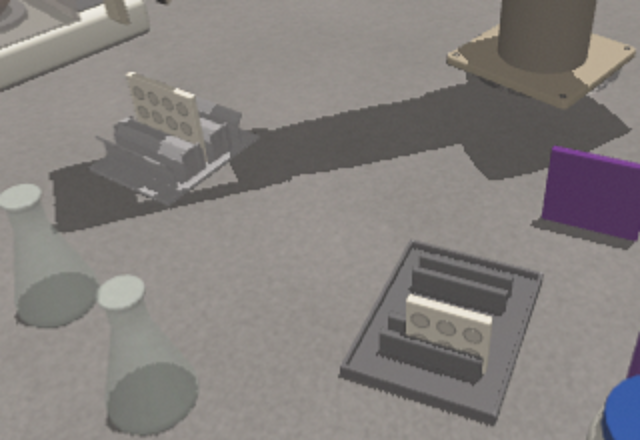

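The final picture shows plate12 standing upright in the rack's middle slot at (165,115), top edge at 106 mm and centred within about 2 mm. Plate6 is unmoved at (448,328).

```bash
python3 -c "
from plant import robot
print(robot.close_job())"
```

```text
the job is handed in; nothing more can be done
None
```

The twelve-well plate is standing released on the floor of the rack's middle slot, centred within about 2 mm, with the six-well plate unmoved; the job was handed in at about 10 s, and no verdict came back.

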